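Fit a guide roller on its axle and lay it in the fork stand

ROBOT

A 6-joint arm with a two-finger parallel gripper is mounted at the origin on the work surface. World frame = base frame: x ahead of the robot, y to its left, z up, the work surface at z = 0. Lengths are in m, angles in rad, forces in N, time in s.
With the tool pointing down it reaches from about 0.375 to 0.9 m from the base axis. Payload 3.1 kg.
Tool frame: the origin (TCP) lies at the centre of the arm's flange, where the gripper is bolted on; the fingertips stand 182 mm ahead of it and the grasp point (between the pads) lies 164 mm ahead of it; z points along the fingers, y is the line along which they close (so a half turn about z gives the same grasp; the last joint's range is limited). The gripper opens to 87 mm and grips with 3 to 60 N. Pads are 19 mm wide; open, the fingers measure 117 mm over their backs; the gripper's body (75 mm by 190 mm) begins 51 mm behind the grasp point.
Start: joints at [1.119, 0.527, 1.433, -0, 1.181, -0.178], TCP at [0.168, 0.602, 0.405] pointing down, gripper open.
Joint ranges: [-3.08, 3.08], [-0.75, 2.2], [0.22, 2.44], [-1.43, 4.57], [0, 2.65], [-2.85, 2.85]. Speed limits (rad/s): [2.79, 2.79, 3.14, 3.14, 3.14, 3.14].

INTERFACE

Orientations are given as a unit quaternion [x, y, z, w].
In Python, from rig import * gives the robot as it stands.
- The arm moves only by the tool move_arm, never from a script. Its argument "commands" is a list that holds one entry, the list of rows, each a list of 6 numbers: the shift along the tool's x, y, z in units of 40 mm (1.0 is 40 mm), then the turn, a rotation vector about the tool's x, y, z in rad. A call has 1 to 12 rows; each row is the pose to reach, as a shift and turn from the pose commanded when the call began, along the tool's axes at that moment; what a row does not reach only later rows make up. A row lasts 1/8 s, in which the tool goes at most 62.5 mm and 10.7 degrees, less where a joint would pass 70% of its speed; a pose out of reach is approached as far as the arm can. A call with a gripper value outside its range is refused whole. "claw" is the closure, from -1 (fully open) to 1 (shut), so that 0 is half open, set as the call begins (left out, the last holds). The fingers move at their own pace and stop on an object; "squeeze" is the grip in N (left out, the last holds). Time passes only in rows, so rows that repeat a pose let the fingers close. It gives the time, the measured TCP pose, the force, the opening and the grip force at its end, in the units of the state.
- get_obs(): the state, without advancing time (a new reading comes with each control period).
- camera(name): name is "side" or "top"; returns a dict with "pixels" (384x512x3 uint8, blue, green, red), "range_z" (384x512 float32, m along the optical axis (not along the pixel's ray), 0 where there is no reading), "camera_matrix" (3x3 intrinsics, pixels), "extrinsics" (4x4, takes a point from world to camera coordinates). Camera axes: x right, y up, looking along -z (the intrinsics and any distortion apply to the point x, -y, -z); pixel columns grow to the right and rows downward; lengths in m; the calibration is good to about 2 mm. A picture is of the moment at which its call begins.
- hand_in(): hands the job in; it is judged then, once.
The state is a dict: "time": time; "q": joint angles; "joint_velocities": joint speeds; "joint_torque": joint torques, N m; "position": TCP position; "tool_rot": TCP orientation; "ft_force": force on the tool from outside, world axes, zero at the start; "moment": the same for the moment, N m; "grip_width": finger opening in m; "grip_force": force on a finger pad.
Only numpy, scipy, OpenCV 4.12 (cv2) and the standard library are available. Lean on these libraries where they do the work, as an engineer would, in place of code of your own. Each camera call takes 0.05 s, during which the arm holds its last target. There are 200 camera calls.

TASK

Take the axle from its wooden rack by the handle, thread it through the bore of the guide roller lying in the metal cradle, and press the roller firmly home between the axle's collar and the cradle's end posts, with about 10 N and never above 20 N; feel for the collar, as it is clamped at a different place each time. Lift the roller out on the axle, never touching the roller with the fingers, and lay the axle gently in both notches of the steel fork stand before letting go, handle on the side near the robot and the roller hanging between the forks. Leave the mug, screwdriver and brass bush alone.

Things in the scene. Friction and masses are not known exactly. Their poses are not given: they have to be found in the camera images.
- axle: Axle: 14 mm steel rod, 24 mm square black handle (60 mm long) at one end, 0.19 kg. Origin: handle centre, on the rod axis; x along the rod to the tip. Handle x -30..30 mm. A dark collar (28 mm wide, 10 mm thick) is clamped on the rod, its tip-side face 76 to 116 mm from the origin (varies, not measured); it holds up to 60 N. Starts in the rack, handle overhanging the robot side.
- axle_tip (a point): Tip end of the axle, 205 mm from the handle centre along the axle's x. The last 9 mm taper from 14 mm to 5 mm diameter.
- roller: Flanged grey plastic guide roller, 40 mm long, flanges 64 mm diameter and 8 mm wide, middle 52 mm diameter, about 0.18 kg, lying on its side in the cradle, where it can slide along its axis. Origin: centre of the bore; x along the bore, pointing away from the robot; the bore is 17 mm in diameter and goes right through.
- cradle: Fixed aluminium cradle: a V trough along its x, in which the roller lies, bore level and 52 mm above the table. Origin: on the table in the middle of the trough; x points away from the robot. The trough runs from x = -17 to 25 mm, near end open; at the far end two posts stop the roller.
- cradle_posts (a point): Point between the cradle's two end posts, on the bore axis, level with their inner faces (cradle x = 31 mm). The posts are 10 mm thick, at y = -34..-20 and 20..34 mm, 62 mm high; the axle tip passes between them. The roller starts 2 to 10 mm short of them and comes up hard against them when pushed to +x.
- rack: Fixed low wooden rack on which the axle starts. Origin: on the table, centre of its 160 x 70 mm base; x from near to far end. Two V notches at x = -61 and 61 mm hold the rod with its axis 45 mm above the table.
- stand: Fixed steel fork stand, on one side of the cradle (the rack is on the other). Origin: on the table, centre of its 160 x 70 mm base; x from the near (robot) end to the far end. Two upright forks, 8 mm thick, at x = -61 and 61 mm, with V notches. With the handle's centre at x = -115 mm a roller seated on the collar hangs clear between them (114 mm gap).
- stand_axis (a point): Point midway between the stand's forks where the axis of an axle lying in both notches passes: 85 mm above the table. The notches are 90 degree Vs, 39 mm wide at the mouth; fork tops are 13 mm higher than this point at most.
- bush: Bystander: loose brass bush, 44 mm diameter, 30 mm high; origin under its centre. Do not disturb.
- driver: Bystander: loose screwdriver lying on the bench. Do not disturb.
- mug: Bystander: loose white mug, 80 mm wide, 90 mm high; origin under its centre. Do not disturb.
Not all that is in view belongs to the job. What is shaped like the axle but purple is not meant.

How it is judged:
By the outcome, as a careful person would: the job done as asked, in the order asked, and still so for the second after the job is handed in, with the robot touching nothing.
It also fails if it takes over 72 s, if anything falls off the work surface, if the arm or the gripper's body presses on something with over 40 N, if the wrist force passes 120 N, or if a joint passes its speed limit or range.

## Working session

There is one attempt and no reset: what is moved stays moved. The work goes in short steps, Python scripts to look and compute and a tool call to move; the robot and the scene stay as the last step left them, time stands still between calls to the robot, and variables do not carry over. Pictures are saved under pics/ and viewed, at most 10 in all, crops included, and the job is handed in when it is done.

Besides the shell and the picture viewer there is one more tool, called after "Call:" by a JSON object that holds its "name" and its "arguments", one argument or row to a line. move_arm: Moves the arm, as the interface text tells. Its arguments: {"type":"object","properties":{"commands":{"type":"array","items":{"type":"array","items":{"type":"array","items":{"type":"number"}}}},"claw":{"type":"number"},"squeeze":{"type":"number"}},"required":["commands"]}

```bash
mkdir -p pics; cat > h.py <<'E'
from rig import *
import numpy as np, cv2
def grab(n,tag):
    c=camera(n); cv2.imwrite(f'pics/{tag}.png',c['pixels']); np.savez(f'{tag}.npz',**{k:np.asarray(v) for k,v in c.items()}); return c
def cloud(c):
    K=c['camera_matrix'];E=c['extrinsics'];z=c['range_z'].astype(float)
    v,u=np.mgrid[0:z.shape[0],0:z.shape[1]]
    P=np.stack([(u-K[0,2])/K[0,0]*z,-(v-K[1,2])/K[1,1]*z,-z],-1)
    W=(P-E[:3,3])@E[:3,:3]; W[z==0]=np.nan; return W
E
python3 - <<'E'
from h import *
for n in('side','top'):
    c=grab(n,n+'0'); print(n,[ (k) for k in c],c['camera_matrix'],c['extrinsics'])
a=[cv2.imread(f'pics/{n}0.png') for n in('top','side')]
for i,n in enumerate(('top','side')): cv2.imwrite(f'pics/{n}0b.png',cv2.resize(a[i],(800,600),interpolation=cv2.INTER_CUBIC))
print(get_obs())
E
```

```text
side ['pixels', 'range_z', 'camera_matrix', 'extrinsics'] [[359.26326624   0.         254.31642543]
 [  0.         359.26326624 195.81982733]
 [  0.           0.           1.        ]] [[ 0.84033937 -0.54204764 -0.0037542  -0.39816342]
 [ 0.40309069  0.62025315  0.67290707 -0.25473752]
 [-0.36241914 -0.56698359  0.7397175  -0.84565017]
 [ 0.          0.          0.          1.        ]]
top ['pixels', 'range_z', 'camera_matrix', 'extrinsics'] [[396.50570318   0.         254.86124508]
 [  0.         396.50570318 193.87388362]
 [  0.           0.           1.        ]] [[ 0.01135192 -0.99993147  0.00286229  0.00721738]
 [ 0.99756209  0.01152203  0.06882678 -0.48004982]
 [-0.06885505  0.002074    0.99762452 -0.99716492]
 [ 0.          0.          0.          1.        ]]
{'time': 0.1, 'q': array([ 1.11947213e+00,  5.28364295e-01,  1.43378196e+00, -1.44192427e-05,
        1.18141758e+00, -1.78495368e-01]), 'joint_velocities': array([-0.00096076, -0.00163408, -0.00428626, -0.00018434, -0.00035954,
       -0.00181792]), 'joint_torque': array([-2.27855708e-04, -4.40985131e+01, -1.77151465e+01,  6.34789257e-02,
        5.34265896e-02, -2.62996093e-05]), 'position': array([0.16824109, 0.60160265, 0.40387214]), 'tool_rot': array([ 1.35988936e-01,  9.90709866e-01, -9.39186506e-04, -2.98927606e-04]), 'ft_force': array([-0.42584105,  0.42819054, -0.15752416]), 'moment': array([ 0.03242699, -0.00068462,  0.02248964]), 'grip_force': 0.0, 'grip_width': 0.08707516654733467}
```

View pics/top0b.png

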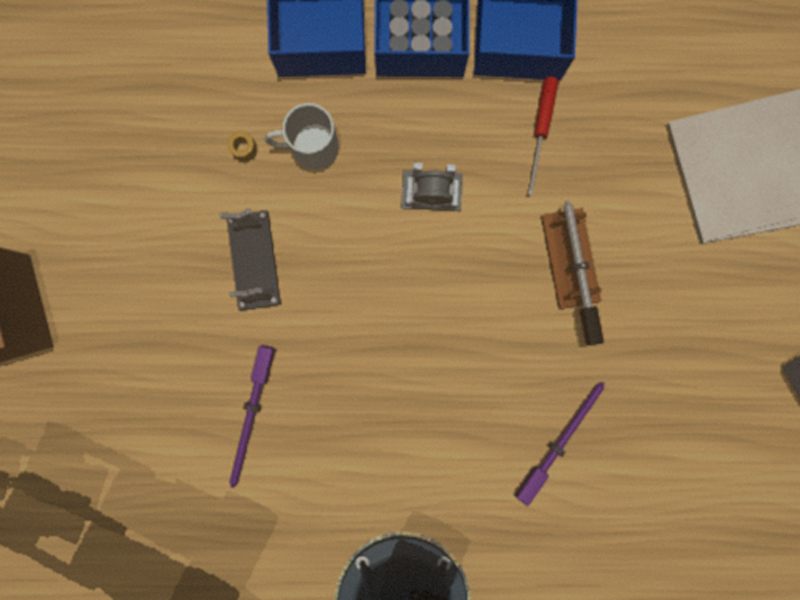

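View pics/side0b.png

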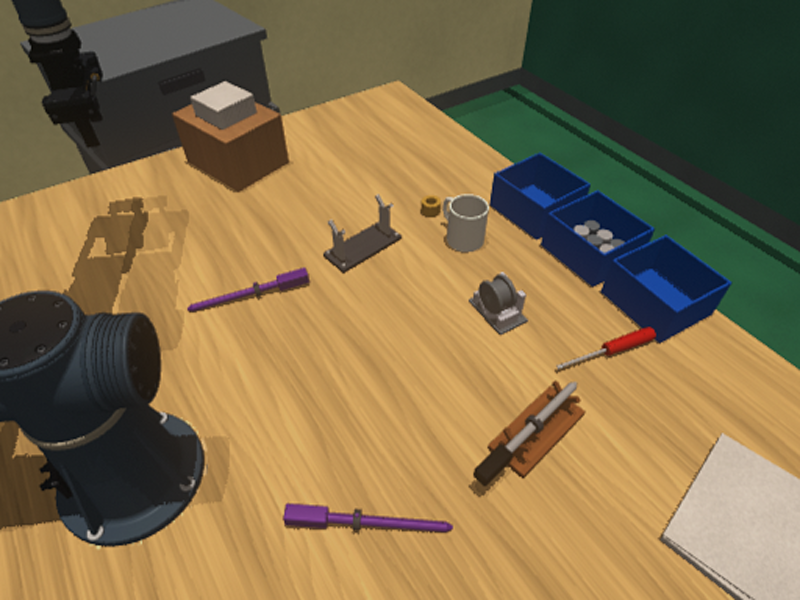

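The steel rod with black handle, top (568,205)-(592,345) in the enlarged picture, is on the wooden rack. The look-alikes are the purple rods at (252,415) and (560,445). The cradle with roller is at (432,188), the stand at (253,260), the mug at (310,130), the bush at (242,146) and the driver at (542,135). I choose the steel rod in the rack.

```bash
python3 - <<'E'
from h import *
c=dict(np.load('top0.npz')); W=cloud(c); im=c['pixels']
def reg(x0,y0,x1,y1):
    s=np.s_[int(y0*.64):int(y1*.64),int(x0*.64):int(x1*.64)]; return W[s].reshape(-1,3),im[s].reshape(-1,3).astype(int)
def line(P,nm):
    m=np.nanmedian(P,0); u=np.linalg.svd(P-P.mean(0),full_matrices=False)[2][0]; u*=np.sign(u[0]); t=(P-P.mean(0))@u
    print(nm,len(P),'mean',P.mean(0).round(4),'yaw',np.degrees(np.arctan2(u[1],u[0])).round(2),'ends',(P.mean(0)+u*t.min()).round(4),(P.mean(0)+u*t.max()).round(4),'z',np.percentile(P[:,2],[5,50,95]).round(4))
P,C=reg(530,190,620,355)
h=P[:,2]; 
dark=(C.max(1)<50)&(h>.03); line(P[dark],'handle')
rod=(h>.043)&(~dark); line(P[rod],'rod')
P,C=reg(395,155,470,220)
for lo,hi in((.005,.02),(.055,.066),(.066,.09)):
    m=(P[:,2]>lo)&(P[:,2]<hi); 
    if m.sum()>4: line(P[m],f'cradle {lo}')
m=(P[:,2]>.003); r=cv2.minAreaRect(P[m][:,:2].astype(np.float32)*1000);print(r)
P,C=reg(210,195,290,320)
m=(P[:,2]>.002)&(P[:,2]<.03);line(P[m],'stand base');print(cv2.minAreaRect(P[m][:,:2].astype(np.float32)*1000))
m=(P[:,2]>.05);Q=P[m];
for s in(Q[Q[:,0]>np.median(P[:,0])],Q[Q[:,0]<np.median(P[:,0])]):line(s,'fork')
P,C=reg(530,200,615,315);m=(P[:,2]>.004)&(P[:,2]<.03);print('rack',cv2.minAreaRect(P[m][:,:2].astype(np.float32)*1000))
a=cv2.resize(im[115:235,335:400],None,fx=5,fy=5,interpolation=2);b=cv2.resize(im[95:145,245:305],None,fx=6,fy=6,interpolation=2)
o=np.zeros((600,700,3),np.uint8);o[:600,:325]=a;o[:300,335:695]=b;cv2.imwrite('pics/crop1.png',o)
E
```

```text
handle 37 mean [ 0.4477 -0.2824  0.051 ] yaw 8.32 ends [ 0.4191 -0.2866  0.0502] [ 0.471  -0.279   0.0517] z [0.0451 0.0506 0.0567]
rod 709 mean [ 0.5239 -0.2777  0.0507] yaw 10.84 ends [ 0.4175 -0.2981  0.0541] [ 0.6471 -0.2541  0.0469] z [0.0445 0.0504 0.0569]
cradle 0.005 121 mean [ 0.6622 -0.0318  0.0082] yaw 85.11 ends [ 0.6574 -0.0879  0.0088] [0.666  0.0116 0.0076] z [0.0051 0.0064 0.0182]
cradle 0.055 122 mean [ 0.6753 -0.0375  0.061 ] yaw -79.75 ends [ 0.6693 -0.0039  0.0612] [ 0.6826 -0.0778  0.0607] z [0.0562 0.061  0.0652]
cradle 0.066 329 mean [ 0.6635 -0.0392  0.0752] yaw 81.31 ends [ 0.659  -0.0689  0.0751] [ 0.668  -0.0099  0.0753] z [0.0677 0.0754 0.0823]
((676.1708984375, -37.24591827392578), (115.20777130126953, 91.3240966796875), 88.02912902832031)
stand base 1593 mean [0.55   0.2552 0.0087] yaw 7.98 ends [0.4524 0.2415 0.0088] [0.6676 0.2716 0.0086] z [0.0034 0.0087 0.0123]
((558.0580444335938, 263.4656066894531), (209.00204467773438, 129.48410034179688), 1.911179542541504)
  return np.nanmean(a, axis, out=out, keepdims=keepdims)
<stdin>:6: RuntimeWarning: Mean of empty slice.
  ret = um.true_divide(
Traceback (most recent call last):
IndexError: index 0 is out of bounds for axis 0 with size 0
```

```bash
python3 - <<'E'
from h import *
im=cv2.imread('pics/top0.png')
o=np.zeros((600,800,3),np.uint8)
def put(x0,y0,w,h,f,X,Y):
    o[Y:Y+h*f,X:X+w*f]=cv2.resize(im[y0:y0+h,x0:x0+w],None,fx=f,fy=f,interpolation=2)
put(340,122,50,100,6,0,0); put(138,128,46,76,6,310,0); put(250,98,52,42,4,590,0)
cv2.imwrite('pics/crop1.png',o)
E
```

```text
(no output)
```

View pics/crop1.png

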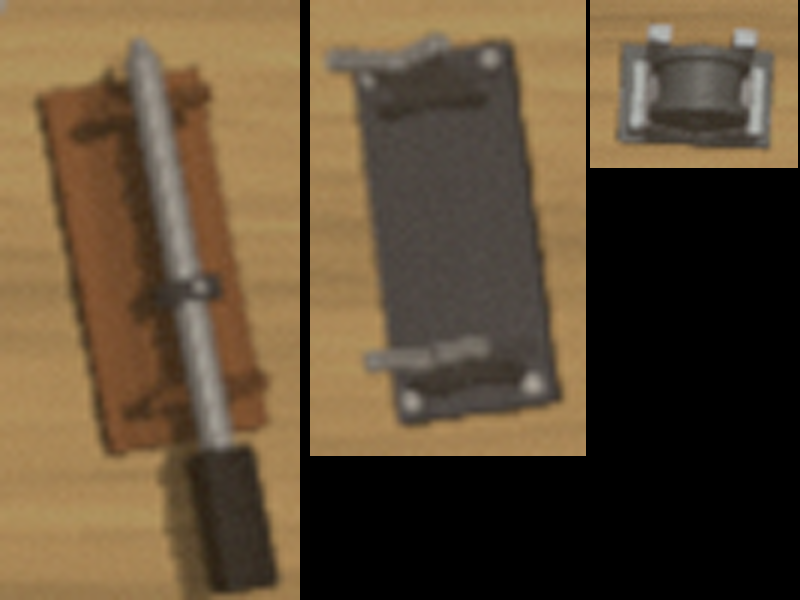

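Crop: the axle is confirmed, steel with black handle, in the rack. Tip at crop (139,42), collar at (195,288), handle centre at (235,520). Stand forks: far tips (330,60)/(438,42), near tips (372,360)/(485,348). Cradle posts at (659,33)/(745,37).

```bash
cat >> h.py <<'E'
def ray(c,u,v,z):
    K=c['camera_matrix'];E=c['extrinsics'];R=E[:3,:3];o=-R.T@E[:3,3]
    d=R.T@np.array([(u-K[0,2])/K[0,0],-(v-K[1,2])/K[1,1],-1]); return o+d*(z-o[2])/d[2]
E
python3 - <<'E'
from h import *
c=dict(np.load('top0.npz'))
def p(x,y,z,f,ox,oy,X): return ray(c,(x-X+.5)/f-.5+ox,(y+.5)/f-.5+oy,z)
def yaw(d): return np.degrees(np.arctan2(d[1],d[0])).round(2)
A=lambda x,y,z:p(x,y,z,6,340,122,0)
tip=A(139,42,.045);hc=A(235,520,.057);h1=A(219,450,.057);h2=A(246,588,.057);col=A(195,288,.057)
print('axle tip',tip.round(4),'hc',hc.round(4),h1.round(4),h2.round(4),'len',np.linalg.norm((tip-hc)[:2]),'yaw',yaw(tip-hc),'collar from hc',np.linalg.norm((col-hc)[:2]))
R=[A(*q,.008) for q in((38,95),(198,68),(268,425),(108,455))];print('rack',np.mean(R,0).round(4),yaw(R[0]+R[1]-R[2]-R[3]))
S=lambda x,y,z:p(x,y,z,6,138,128,310)
B=[S(*q,.008) for q in((356,50),(512,40),(560,398),(402,425))];print('stand',np.mean(B,0).round(4),yaw(B[0]+B[1]-B[2]-B[3]),[np.linalg.norm((B[i]-B[i-1])[:2]).round(3) for i in range(4)])
F=[S(*q,.098) for q in((330,60),(438,42),(485,348),(372,360))];print('forks',[f.round(4) for f in F],np.mean(F,0).round(4),yaw(F[0]+F[1]-F[2]-F[3]),np.linalg.norm((F[0]+F[1]-F[2]-F[3])[:2])/2)
C=lambda x,y,z:p(x,y,z,4,250,98,590)
P=[C(659,33,.062),C(745,37,.062)];d=P[0]-P[1];print('posts',P,'mid',np.mean(P,0).round(4),'sep',np.linalg.norm(d),'yaw',yaw(d)-90)
B=[C(*q,.006) for q in((622,45),(772,52),(768,148),(618,140))];print('base',np.mean(B,0).round(4),yaw(B[0]+B[3]-B[1]-B[2])-90,yaw(B[0]+B[1]-B[2]-B[3]))
rt=[C(655,88,.078),C(745,90,.078)];print('roller mid',np.mean(rt,0))
o=get_obs();print(o['position'],o['tool_rot'])
# handle from side
E
```

```text
axle tip [ 0.6457 -0.2567  0.045 ] hc [ 0.4453 -0.2912  0.057 ] [ 0.4739 -0.2849  0.057 ] [ 0.4177 -0.2954  0.057 ] len 0.20329897012411852 yaw 9.76 collar from hc 0.09645093755746034
rack [ 0.5592 -0.2722  0.008 ] 10.57
stand [0.5515 0.2536 0.008 ] 8.81 [np.float64(0.164), np.float64(0.068), np.float64(0.157), np.float64(0.069)]
forks [array([0.605 , 0.2846, 0.098 ]), array([0.6127, 0.2422, 0.098 ]), array([0.4915, 0.2204, 0.098 ]), array([0.4862, 0.2645, 0.098 ])] [0.5489 0.2529 0.098 ] 9.92 0.12184233939311258
posts [array([ 0.69586599, -0.01449849,  0.062     ]), array([ 0.69399216, -0.06783763,  0.062     ])] mid [ 0.6949 -0.0412  0.062 ] sep 0.05337204720836782 yaw -2.010000000000005
base [ 0.6707 -0.0401  0.006 ] -2.2099999999999937 -1.92
roller mid [ 0.65676582 -0.03927274  0.078     ]
[0.16824109 0.60160265 0.40387214] [ 1.35988936e-01  9.90709866e-01 -9.39186506e-04 -2.98927606e-04]
```

```bash
cat >> h.py <<'E'
from scipy.spatial.transform import Rotation as Ro
B0=np.diag([-1.,1,-1])
def go(*ts):
    """targets (x,y,z of grasp point, axle yaw deg, pitch up deg)"""
    o=get_obs(); R0=Ro.from_quat(o['tool_rot']).as_matrix(); p0=np.array(o['position'])
    R=R0; g=p0+R0[:,2]*.164; a=-R0[:,0]
    print('t',round(o['time'],2),'grasp',g.round(4),'yaw',np.degrees(np.arctan2(a[1],a[0])).round(2),'pitch',np.degrees(np.arcsin(a[2])).round(2),'roll',np.degrees(np.arcsin(R0[2,1])).round(2),'F',np.round(o['ft_force'],2),'M',np.round(o['moment'],2),'w',round(o['grip_width'],4),'gf',round(o['grip_force'],1))
    for x,y,z,yw,pt in ts:
        Rt=(Ro.from_euler('z',yw,degrees=True)*Ro.from_euler('y',-pt,degrees=True)).as_matrix()@B0
        p=np.array([x,y,z])-Rt[:,2]*.164
        print((R0.T@(p-p0)/.04).round(3).tolist(),Ro.from_matrix(R0.T@Rt).as_rotvec().round(4).tolist())
E
python3 -c "
from h import *
go((.45,.2,.24,0,0),(.446,-.292,.24,10.2,0),(.446,-.292,.13,10.2,0))"
```

```text
t 0.1 grasp [0.1681 0.6013 0.2399] yaw -15.63 pitch -0.02 roll -0.11 F [-0.43  0.43 -0.16] M [ 0.03 -0.    0.02] w 0.0871 gf 0.0
[-9.489, -7.771, 0.009] [-0.0019, -0.0006, -0.2728]
[-12.707, -19.643, 0.031] [-0.0018, -0.0008, -0.4508]
[-12.708, -19.637, 2.781] [-0.0018, -0.0008, -0.4508]
```

Call:
{"name": "move_arm", "arguments": {
  "commands": [
    [[-9.5,-7.8,0,0,0,-0.27],[-9.5,-7.8,0,0,0,-0.27],[-9.5,-7.8,0,0,0,-0.27],[-9.5,-7.8,0,0,0,-0.27],[-9.5,-7.8,0,0,0,-0.27],[-9.5,-7.8,0,0,0,-0.27],[-9.5,-7.8,0,0,0,-0.27],[-9.5,-7.8,0,0,0,-0.27],[-12.7,-19.65,0,0,0,-0.45],[-12.7,-19.65,0,0,0,-0.45],[-12.7,-19.65,0,0,0,-0.45],[-12.7,-19.65,0,0,0,-0.45]]
  ],
  "claw": -1
}}

```text
time: 1.6
position: [0.4479, -0.0455, 0.4047]
tool_rot: [-0.089, 0.996, 0.0, 0.0]
ft_force: [1.7, 1.0, 0.6]
grip_width: 0.0866
grip_force: 0.0
```

```bash
python3 -c "
from h import *
go((.446,-.292,.24,10.2,0),(.446,-.292,.13,10.2,0))"
```

```text
t 1.6 grasp [ 0.448  -0.0455  0.2407] yaw 10.16 pitch 0.01 roll 0.0 F [1.66 1.02 0.62] M [ 0.04 -0.08 -0.03] w 0.0866 gf 0.0
[1.134, -6.057, 0.016] [0.0001, 0.0001, -0.0008]
[1.135, -6.057, 2.766] [0.0001, 0.0001, -0.0008]
```

Call:
{"name": "move_arm", "arguments": {
  "commands": [
    [[1.1,-6.0,0,0,0,0],[1.1,-6.0,0,0,0,0],[1.1,-6.0,0,0,0,0],[1.1,-6.0,0,0,0,0],[1.1,-6.0,1.8,0,0,0],[1.1,-6.0,1.8,0,0,0],[1.1,-6.0,1.8,0,0,0],[1.1,-6.0,1.8,0,0,0]]
  ]
}}

```text
time: 2.6
position: [0.448, -0.2873, 0.3345]
tool_rot: [-0.089, 0.996, -0.001, 0.001]
ft_force: [-0.0, -0.4, 1.2]
grip_width: 0.0873
grip_force: 0.0
```

```bash
python3 - <<'E'
from h import *
go((.446,-.292,.17,10.2,0),(.446,-.292,.045,10.2,0))
c=grab('side','side1'); im=c['pixels']
cv2.imwrite('pics/crop2.png',cv2.resize(im[170:340,280:420],None,fx=3.5,fy=3.5,interpolation=2))
E
```

```text
t 2.6 grasp [ 0.4484 -0.2876  0.1705] yaw 10.23 pitch 0.1 roll -0.15 F [-0.02 -0.35  1.17] M [0.06 0.01 0.01] w 0.0873 gf 0.0
[0.07, -0.108, 0.013] [-0.0026, 0.0018, 0.0006]
[0.076, -0.099, 3.138] [-0.0026, 0.0018, 0.0006]
```

View pics/crop2.png

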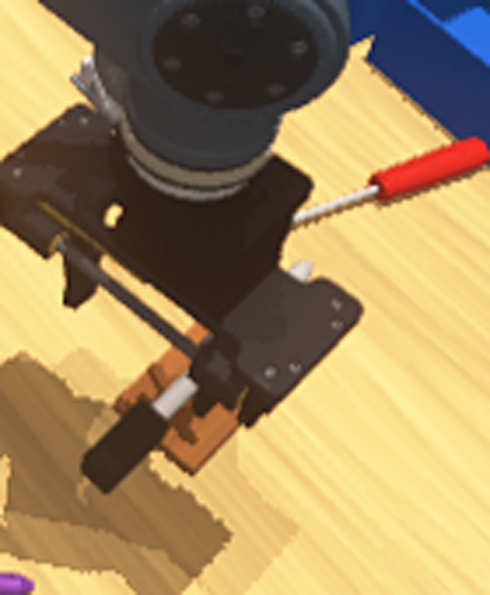

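Picture: the handle, at crop (125,440), lies under the gripper between the open fingers. Descending.

Call:
{"name": "move_arm", "arguments": {
  "commands": [
    [[0.07,-0.1,1.2,0,0,0],[0.07,-0.1,2.2,0,0,0],[0.07,-0.1,2.8,0,0,0],[0.07,-0.1,3.12,0,0,0],[0.07,-0.1,3.12,0,0,0],[0.07,-0.1,3.12,0,0,0]]
  ]
}}

```text
time: 3.4
position: [0.4458, -0.2923, 0.2092]
tool_rot: [-0.089, 0.996, -0.001, 0.001]
ft_force: [0.7, 0.2, 0.8]
grip_width: 0.0872
grip_force: 0.0
```

```bash
python3 -c "
from h import *
go((.446,-.292,.045,10.2,0))"
```

```text
t 3.4 grasp [ 0.4461 -0.2926  0.0452] yaw 10.17 pitch 0.08 roll -0.12 F [0.71 0.19 0.76] M [-0.01  0.01 -0.03] w 0.0872 gf 0.0
[-0.007, 0.007, 0.005] [-0.0021, 0.0015, -0.0005]
```

Call:
{"name": "move_arm", "arguments": {
  "commands": [
    [[0,0,0,0,0,0],[0,0,0,0,0,0],[0,0,0,0,0,0],[0,0,0,0,0,0],[0,0,0,0,0,0],[0,0,0,0,0,0],[0,0,0,0,0,0],[0,0,0,0,0,0]]
  ],
  "claw": 0.1,
  "squeeze": 8
}}

```text
time: 4.4
position: [0.4452, -0.292, 0.2079]
tool_rot: [-0.088, 0.996, 0.0, -0.0]
ft_force: [0.2, 0.9, 0.5]
grip_width: 0.0396
grip_force: 0.0
```

```bash
python3 -c "
from h import *
go((.446,-.292,.045,10.2,0))"
```

```text
t 4.4 grasp [ 0.4452 -0.292   0.0439] yaw 10.15 pitch -0.0 roll 0.0 F [0.21 0.93 0.5 ] M [ 0.03  0.09 -0.02] w 0.0396 gf 0.0
[-0.019, -0.003, -0.027] [0.0001, -0.0, -0.0008]
```

Call:
{"name": "move_arm", "arguments": {
  "commands": [
    [[0,0,0,0,0,0],[0,0,0,0,0,0],[0,0,0,0,0,0],[0,0,0,0,0,0]]
  ],
  "claw": 1,
  "squeeze": 8
}}

```text
time: 4.9
position: [0.4457, -0.2932, 0.2084]
tool_rot: [-0.088, 0.996, -0.002, 0.001]
ft_force: [-2.2, -4.1, 1.0]
grip_width: 0.0242
grip_force: 8.0
```

Call:
{"name": "move_arm", "arguments": {
  "commands": [
    [[0,0,0,0,0,0],[0,0,0,0,0,0],[0,0,0,0,0,0]]
  ],
  "squeeze": 50
}}

```text
time: 5.28
position: [0.4457, -0.2931, 0.2084]
tool_rot: [-0.088, 0.996, -0.001, 0.001]
ft_force: [-1.2, -5.0, 2.0]
grip_width: 0.0234
grip_force: 50.0
```

```bash
python3 -c "
from h import *
go((.446,-.292,.17,10.2,0))"
```

```text
t 5.28 grasp [ 0.4461 -0.2936  0.0444] yaw 10.12 pitch 0.09 roll -0.18 F [-1.23 -5.02  2.02] M [-0.79  0.17 -0.17] w 0.0234 gf 50.0
[-0.017, 0.017, -3.141] [-0.0031, 0.0016, -0.0013]
```

Call:
{"name": "move_arm", "arguments": {
  "commands": [
    [[0,0,-0.5,0,0,0],[0,0,-1.5,0,0,0],[0,0,-2.5,0,0,0],[0,0,-3.0,0,0,0],[0,0,-3.0,0,0,0]]
  ]
}}

```text
time: 5.9
position: [0.4451, -0.2913, 0.3288]
tool_rot: [-0.089, 0.996, -0.0, 0.0]
ft_force: [-0.2, -0.1, -2.9]
grip_width: 0.0236
grip_force: 50.0
```

```bash
python3 -c "
from h import *
go((.403,-.031,.165,-2,0))"
```

```text
t 5.9 grasp [ 0.4453 -0.2913  0.1648] yaw 10.18 pitch 0.04 roll -0.01 F [-0.16 -0.08 -2.89] M [-0.01  0.21  0.02] w 0.0236 gf 50.0
[-0.113, 6.592, -0.007] [-0.0, 0.0007, 0.2125]
```

Call:
{"name": "move_arm", "arguments": {
  "commands": [
    [[0,0.6,0,0,0,0.03],[-0.05,1.7,0,0,0,0.06],[-0.07,3.0,0,0,0,0.1],[-0.09,4.3,0,0,0,0.14],[-0.1,5.5,0,0,0,0.18],[-0.11,6.3,0,0,0,0.21],[-0.11,6.59,0,0,0,0.21],[-0.11,6.59,0,0,0,0.21],[-0.11,6.59,0,0,0,0.21]]
  ]
}}

```text
time: 7.02
position: [0.4038, -0.0328, 0.3277]
tool_rot: [0.017, 1.0, -0.0, 0.0]
ft_force: [-0.3, -0.8, -1.5]
grip_width: 0.0235
grip_force: 50.0
```

```bash
python3 -c "
from h import *
go((.403,-.031,.08,-2,0))"
```

```text
t 7.03 grasp [ 0.4038 -0.0328  0.1637] yaw -1.92 pitch 0.03 roll -0.02 F [-0.28 -0.75 -1.5 ] M [0.04 0.22 0.01] w 0.0235 gf 50.0
[0.021, 0.044, 2.093] [-0.0003, 0.0004, 0.0014]
```

Call:
{"name": "move_arm", "arguments": {
  "commands": [
    [[0,0.04,0.8,0,0,0],[0.02,0.04,1.8,0,0,0],[0.02,0.04,2.5,0,0,0],[0.02,0.04,2.79,0,0,0],[0.02,0.04,2.79,0,0,0],[0.02,0.04,2.79,0,0,0]]
  ]
}}

```text
time: 7.78
position: [0.4028, -0.0305, 0.217]
tool_rot: [0.017, 1.0, -0.0, 0.001]
ft_force: [-0.0, -0.7, -1.9]
grip_width: 0.0233
grip_force: 50.0
```

```bash
python3 - <<'E'
from h import *
go((.403,-.031,.052,-2,0))
c=grab('top','top2'); s=grab('side','side2')
a=cv2.resize(c['pixels'][85:185,230:320],None,fx=4.4,fy=6,interpolation=2)
a=cv2.resize(c['pixels'][95:195,240:304],None,fx=6,fy=6,interpolation=2)
b=cv2.resize(s['pixels'][160:260,270:336],None,fx=6,fy=6,interpolation=2)
cv2.imwrite('pics/crop3.png',np.hstack([a,b]))
E
```

```text
t 7.78 grasp [ 0.4031 -0.0306  0.053 ] yaw -1.9 pitch 0.1 roll -0.03 F [-0.02 -0.68 -1.87] M [-0.01  0.2   0.01] w 0.0233 gf 50.0
[-0.006, -0.011, 0.025] [-0.0006, 0.0017, 0.0017]
```

View pics/crop3.png

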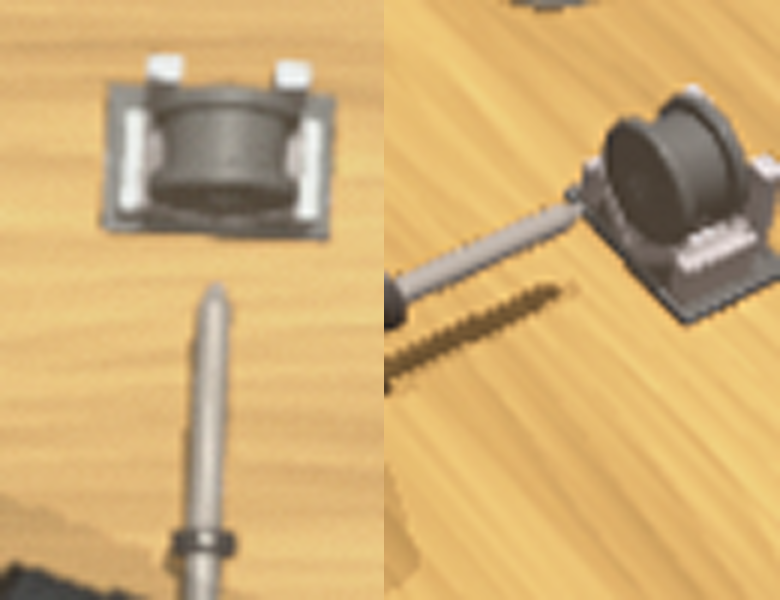

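Left (top view): tip at (213,288), collar at (203,543), post tops at (166,70) and (294,75). Right (side view): the tip points at the roller's face.

```bash
python3 - <<'E'
from h import *
c=dict(np.load('top2.npz'))
A=lambda x,y,z:ray(c,(x+.5)/6-.5+240,(y+.5)/6-.5+95,z)
t=A(213,288,.052);r=A(210,420,.059);k=A(203,543,.066);m=(A(166,70,.062)+A(294,75,.062))/2
fl=(A(147,190,.052)+A(303,190,.052))/2; ft=A(225,190,.084)
f2=(A(147,100,.052)+A(303,100,.052))/2
for n,v in zip(('tip','rod','col','postmid','flange near mid','far'),(t,r,k,m,fl,f2)):print(n,v.round(4))
y=lambda a,b:np.degrees(np.arctan2((b-a)[1],(b-a)[0]))
print(y(k,t),y(r,t),y(t,m), np.linalg.norm((t-k)[:2]))
E
```

```text
tip [ 0.6061 -0.0361  0.052 ]
rod [ 0.5498 -0.0349  0.059 ]
col [ 0.4985 -0.0321  0.066 ]
postmid [ 0.6942 -0.0419  0.062 ]
flange near mid [ 0.6474 -0.0408  0.052 ]
far [ 0.6854 -0.0405  0.052 ]
-2.1135742619308653 -1.1893251225387729 -3.763324993799378 0.10762161483983611
```

Call:
{"name": "move_arm", "arguments": {
  "commands": [
    [[0,-0.05,0.03,0,0,0],[-0.2,-0.05,0.03,0,0,0],[-0.5,-0.05,0.03,0,0,0],[-0.75,-0.05,0.03,0,0,0],[-0.9,-0.05,0.03,0,0,0],[-1.0,-0.05,0.03,0,0,0],[-1.1,-0.05,0.03,0,0,0],[-1.2,-0.05,0.03,0,0,0],[-1.3,-0.05,0.03,0,0,0],[-1.3,-0.05,0.03,0,0,0]]
  ]
}}

```text
time: 9.12
position: [0.4546, -0.034, 0.2152]
tool_rot: [0.016, 1.0, -0.0, 0.0]
ft_force: [-0.4, 0.2, -1.5]
grip_width: 0.0236
grip_force: 50.0
```

```bash
python3 -c "
from h import *
go((.455,-.0345,.052,-2,0))"
```

```text
t 9.12 grasp [ 0.4547 -0.034   0.0512] yaw -1.88 pitch 0.03 roll -0.01 F [-0.37  0.24 -1.46] M [-0.01  0.21 -0.02] w 0.0236 gf 50.0
[-0.01, -0.013, -0.02] [-0.0002, 0.0006, 0.0022]
```

Call:
{"name": "move_arm", "arguments": {
  "commands": [
    [[-0.15,0,0,0,0,0],[-0.3,0,0,0,0,0],[-0.45,0,0,0,0,0],[-0.6,0,0,0,0,0],[-0.75,0,0,0,0,0],[-0.9,0,0,0,0,0],[-1.05,0,0,0,0,0],[-1.05,0,0,0,0,0]]
  ]
}}

```text
time: 10.12
position: [0.4968, -0.0354, 0.2152]
tool_rot: [0.016, 1.0, -0.0, 0.0]
ft_force: [-0.2, -0.5, -2.1]
grip_width: 0.0236
grip_force: 50.0
```

```bash
python3 -c "
from h import *
go((.496,-.0355,.052,-2,0))"
```

```text
t 10.12 grasp [ 0.497  -0.0354  0.0512] yaw -1.87 pitch 0.05 roll -0.01 F [-0.17 -0.51 -2.1 ] M [-0.06  0.17  0.04] w 0.0236 gf 50.0
[0.021, -0.004, -0.02] [-0.0002, 0.0009, 0.0022]
```

Call:
{"name": "move_arm", "arguments": {
  "commands": [
    [[-0.12,0,0,0,0,0],[-0.24,0,0,0,0,0],[-0.36,0,0,0,0,0],[-0.46,0,0,0,0,0],[-0.56,0,0,0,0,0],[-0.65,0,0,0,0,0],[-0.7,0,0,0,0,0],[-0.75,0,0,0,0,0],[-0.75,0,0,0,0,0]]
  ]
}}

```text
time: 11.25
position: [0.5263, -0.0362, 0.2152]
tool_rot: [0.016, 1.0, -0.0, 0.0]
ft_force: [0.4, -0.0, -1.4]
grip_width: 0.0233
grip_force: 50.0
```

Call:
{"name": "move_arm", "arguments": {
  "commands": [
    [[-0.04,0,0,0,0,0],[-0.08,0,0,0,0,0],[-0.12,0,0,0,0,0],[-0.15,0,0,0,0,0],[-0.15,0,0,0,0,0]]
  ]
}}

```text
time: 11.88
position: [0.5323, -0.0364, 0.2152]
tool_rot: [0.016, 1.0, -0.0, 0.0]
ft_force: [-0.7, -0.2, -1.7]
grip_width: 0.0236
grip_force: 50.0
```

```bash
python3 -c "
from h import *
go((.53,-.0366,.052,-2,0))"
```

```text
t 11.88 grasp [ 0.5324 -0.0364  0.0512] yaw -1.87 pitch 0.01 roll -0.0 F [-0.71 -0.21 -1.74] M [ 0.03  0.17 -0.02] w 0.0236 gf 50.0
[0.058, -0.006, -0.021] [-0.0, 0.0001, 0.0022]
```

Call:
{"name": "move_arm", "arguments": {
  "commands": [
    [[-0.025,0,0,0,0,0],[-0.05,0,0,0,0,0],[-0.075,0,0,0,0,0],[-0.075,0,0,0,0,0]]
  ]
}}

```text
time: 12.38
position: [0.5353, -0.0366, 0.2152]
tool_rot: [0.016, 1.0, -0.0, 0.0]
ft_force: [-0.2, 0.7, -1.9]
grip_width: 0.0237
grip_force: 50.0
```

Call:
{"name": "move_arm", "arguments": {
  "commands": [
    [[-0.025,0,0,0,0,0],[-0.05,0,0,0,0,0],[-0.05,0,0,0,0,0]]
  ]
}}

```text
time: 12.75
position: [0.5374, -0.0366, 0.2152]
tool_rot: [0.016, 1.0, -0.0, 0.0]
ft_force: [0.0, 0.0, -1.2]
grip_width: 0.0234
grip_force: 50.0
```

Call:
{"name": "move_arm", "arguments": {
  "commands": [
    [[-0.025,0,0,0,0,0],[-0.05,0,0,0,0,0],[-0.05,0,0,0,0,0]]
  ]
}}

```text
time: 13.12
position: [0.5394, -0.0367, 0.2152]
tool_rot: [0.016, 1.0, -0.0, 0.0]
ft_force: [0.7, 0.3, -1.4]
grip_width: 0.0234
grip_force: 50.0
```

Call:
{"name": "move_arm", "arguments": {
  "commands": [
    [[-0.025,0,0,0,0,0],[-0.05,0,0,0,0,0],[-0.05,0,0,0,0,0]]
  ]
}}

```text
time: 13.5
position: [0.5413, -0.0367, 0.2152]
tool_rot: [0.016, 1.0, -0.0, 0.0]
ft_force: [0.6, 0.7, -1.9]
grip_width: 0.0231
grip_force: 50.0
```

Call:
{"name": "move_arm", "arguments": {
  "commands": [
    [[-0.025,0,0,0,0,0],[-0.05,0,0,0,0,0],[-0.05,0,0,0,0,0]]
  ]
}}

```text
time: 13.88
position: [0.5426, -0.0367, 0.215]
tool_rot: [0.016, 1.0, 0.0, -0.001]
ft_force: [-2.7, -0.4, -0.8]
grip_width: 0.0235
grip_force: 50.0
```

```bash
python3 - <<'E'
from h import *
go()
c=grab('top','top3')
s=grab('side','side3')
a=cv2.resize(c['pixels'][95:175,240:304],None,fx=6,fy=6,interpolation=2)
b=cv2.resize(s['pixels'][160:240,270:336],None,fx=6,fy=6,interpolation=2)
cv2.imwrite('pics/crop4.png',np.hstack([a,b]))
E
```

```text
t 13.88 grasp [ 0.5423 -0.0366  0.051 ] yaw -1.88 pitch -0.12 roll 0.02 F [-2.73 -0.42 -0.8 ] M [-0.05  0.56 -0.04] w 0.0235 gf 50.0
```

View pics/crop4.png

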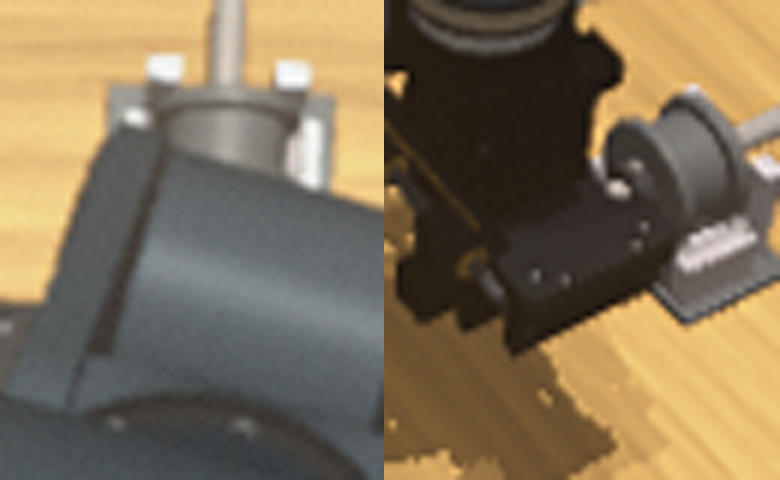

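The rod passes through the roller and out between the posts, left (228,40). First contact is felt (-2.7 N); pressing on in small steps.

Call:
{"name": "move_arm", "arguments": {
  "commands": [
    [[-0.025,0,0,0,0,0],[-0.025,0,0,0,0,0]]
  ]
}}

```text
time: 14.22
position: [0.5444, -0.0368, 0.2151]
tool_rot: [0.016, 1.0, -0.0, 0.0]
ft_force: [-1.4, 0.1, -0.1]
grip_width: 0.0238
grip_force: 50.0
```

Call:
{"name": "move_arm", "arguments": {
  "commands": [
    [[-0.025,0,0,0,0,0],[-0.025,0,0,0,0,0]]
  ]
}}

```text
time: 14.48
position: [0.5455, -0.0369, 0.2152]
tool_rot: [0.016, 1.0, -0.0, 0.0]
ft_force: [-1.6, 1.0, -2.9]
grip_width: 0.0234
grip_force: 50.0
```

Call:
{"name": "move_arm", "arguments": {
  "commands": [
    [[-0.025,0,0,0,0,0],[-0.025,0,0,0,0,0]]
  ]
}}

```text
time: 14.72
position: [0.5464, -0.0369, 0.2152]
tool_rot: [0.016, 1.0, -0.0, 0.0]
ft_force: [-2.0, -0.4, -2.1]
grip_width: 0.0233
grip_force: 50.0
```

Sliding with friction (~2 N). Continuing.

Call:
{"name": "move_arm", "arguments": {
  "commands": [
    [[-0.025,0,0,0,0,0],[-0.025,0,0,0,0,0]]
  ]
}}

```text
time: 14.98
position: [0.5473, -0.0369, 0.2152]
tool_rot: [0.016, 1.0, -0.0, 0.0]
ft_force: [-1.7, -0.3, -1.1]
grip_width: 0.0234
grip_force: 50.0
```

Call:
{"name": "move_arm", "arguments": {
  "commands": [
    [[-0.025,0,0,0,0,0],[-0.025,0,0,0,0,0]]
  ]
}}

```text
time: 15.22
position: [0.5483, -0.037, 0.2152]
tool_rot: [0.016, 1.0, -0.0, 0.0]
ft_force: [-0.6, 0.2, -0.7]
grip_width: 0.0236
grip_force: 50.0
```

Call:
{"name": "move_arm", "arguments": {
  "commands": [
    [[-0.025,0,0,0,0,0],[-0.025,0,0,0,0,0]]
  ]
}}

```text
time: 15.48
position: [0.5492, -0.0369, 0.2151]
tool_rot: [0.016, 1.0, 0.0, -0.0]
ft_force: [-1.7, 0.2, -2.1]
grip_width: 0.0237
grip_force: 50.0
```

Call:
{"name": "move_arm", "arguments": {
  "commands": [
    [[-0.025,0,0,0,0,0],[-0.025,0,0,0,0,0]]
  ]
}}

```text
time: 15.72
position: [0.5496, -0.0369, 0.215]
tool_rot: [0.016, 1.0, 0.0, -0.001]
ft_force: [-5.8, -0.3, -0.8]
grip_width: 0.0234
grip_force: 50.0
```

Call:
{"name": "move_arm", "arguments": {
  "commands": [
    [[-0.02,0,0,0,0,0],[-0.02,0,0,0,0,0]]
  ]
}}

```text
time: 15.98
position: [0.5499, -0.0369, 0.2149]
tool_rot: [0.016, 1.0, 0.0, -0.002]
ft_force: [-5.9, -0.3, 0.3]
grip_width: 0.0239
grip_force: 50.0
```

Call:
{"name": "move_arm", "arguments": {
  "commands": [
    [[-0.02,0,0,0,0,0],[-0.02,0,0,0,0,0]]
  ]
}}

```text
time: 16.23
position: [0.5502, -0.0368, 0.2148]
tool_rot: [0.016, 1.0, 0.001, -0.003]
ft_force: [-6.8, -2.0, 0.2]
grip_width: 0.0233
grip_force: 50.0
```

Call:
{"name": "move_arm", "arguments": {
  "commands": [
    [[-0.025,0,0,0,0,0],[-0.025,0,0,0,0,0]]
  ]
}}

```text
time: 16.48
position: [0.5505, -0.0368, 0.2147]
tool_rot: [0.016, 1.0, 0.001, -0.004]
ft_force: [-9.7, -1.4, 1.5]
grip_width: 0.0233
grip_force: 50.0
```

Call:
{"name": "move_arm", "arguments": {
  "commands": [
    [[-0.02,0,0,0,0,0],[-0.02,0,0,0,0,0]]
  ]
}}

```text
time: 16.73
position: [0.5508, -0.0368, 0.2145]
tool_rot: [0.016, 1.0, 0.001, -0.005]
ft_force: [-10.7, -1.9, 1.8]
grip_width: 0.0238
grip_force: 50.0
```

```bash
python3 -c "
from h import *
go()"
```

```text
t 16.73 grasp [ 0.5493 -0.0365  0.0506] yaw -1.88 pitch -0.53 roll 0.08 F [-10.71  -1.91   1.83] M [-0.27  1.55 -0.21] w 0.0238 gf 50.0
```

Call:
{"name": "move_arm", "arguments": {
  "commands": [
    [[-0.005,0,0,0,0,0],[-0.005,0,0,0,0,0],[-0.005,0,0,0,0,0],[-0.005,0,0,0,0,0],[-0.005,0,0,0,0,0]]
  ]
}}

```text
time: 17.35
position: [0.5509, -0.0368, 0.2145]
tool_rot: [0.016, 1.0, 0.001, -0.005]
ft_force: [-10.7, -1.6, 3.0]
grip_width: 0.0235
grip_force: 50.0
```

Call:
{"name": "move_arm", "arguments": {
  "commands": [
    [[0.03,0,0,0,0,0],[0.06,0,0,0,0,0],[0.1,0,0,0,0,0],[0.1,0,0,0,0,0],[0.1,0,0,0,0,0]]
  ]
}}

```text
time: 17.98
position: [0.5494, -0.0369, 0.215]
tool_rot: [0.016, 1.0, 0.0, -0.001]
ft_force: [-5.6, 0.1, -0.7]
grip_width: 0.0235
grip_force: 50.0
```

```bash
python3 -c "
from h import *
go()"
```

```text
t 17.98 grasp [ 0.5492 -0.0368  0.051 ] yaw -1.87 pitch -0.09 roll 0.02 F [-5.56  0.09 -0.71] M [-0.04  0.98 -0.01] w 0.0235 gf 50.0
```

Call:
{"name": "move_arm", "arguments": {
  "commands": [
    [[0.03,0,0,0,0,0],[0.05,0,0,0,0,0],[0.05,0,0,0,0,0]]
  ]
}}

```text
time: 18.35
position: [0.5486, -0.0371, 0.2154]
tool_rot: [0.016, 1.0, -0.0, 0.001]
ft_force: [-0.2, 0.8, -2.4]
grip_width: 0.0235
grip_force: 50.0
```

Call:
{"name": "move_arm", "arguments": {
  "commands": [
    [[0,0,-0.05,0,0,0],[0,0,-0.1,0,0,0],[0,0,-0.2,0,0,0],[0,0,-0.3,0,0,0],[0,0,-0.3,0,0,0]]
  ]
}}

```text
time: 18.98
position: [0.548, -0.037, 0.2276]
tool_rot: [0.016, 1.0, -0.0, 0.0]
ft_force: [0.7, -0.2, -3.6]
grip_width: 0.0234
grip_force: 50.0
```

```bash
python3 -c "
from h import *
go()"
```

```text
t 18.98 grasp [ 0.5482 -0.037   0.0636] yaw -1.88 pitch 0.06 roll -0.01 F [ 0.65 -0.24 -3.57] M [ 0.09  0.4  -0.01] w 0.0234 gf 50.0
```

```bash
python3 -c "
from h import *
go((.546,-.037,.10,-1.9,0),(.546,-.037,.165,-1.9,12),(.436,.235,.165,9.3,12))"
```

```text
t 18.98 grasp [ 0.5482 -0.037   0.0636] yaw -1.88 pitch 0.06 roll -0.01 F [ 0.65 -0.24 -3.57] M [ 0.09  0.4  -0.01] w 0.0234 gf 50.0
[0.049, -0.002, -0.91] [-0.0002, 0.001, 0.0004]
[0.9, -0.002, -2.446] [-0.0002, -0.2085, 0.0004]
[3.855, 6.538, -2.45] [-0.0208, -0.2078, -0.1943]
```

Call:
{"name": "move_arm", "arguments": {
  "commands": [
    [[0.02,0,-0.2,0,0,0],[0.05,0,-0.5,0,0,0],[0.05,0,-0.9,0,0,0],[0.3,0,-1.3,0,-0.06,0],[0.5,0,-1.75,0,-0.12,0],[0.75,0,-2.2,0,-0.17,0],[0.9,0,-2.45,0,-0.21,0],[0.9,0,-2.45,0,-0.21,0],[0.9,0,-2.45,0,-0.21,0]]
  ]
}}

```text
time: 20.1
position: [0.5119, -0.0358, 0.325]
tool_rot: [0.016, 0.994, -0.002, 0.104]
ft_force: [1.1, -0.2, -4.3]
grip_width: 0.0236
grip_force: 50.0
```

```bash
python3 - <<'E'
from h import *
go((.436,.235,.165,9.3,12))
s=grab('side','side4')
cv2.imwrite('pics/crop5.png',cv2.resize(s['pixels'][100:250,230:380],None,fx=4,fy=4,interpolation=2))
E
```

```text
t 20.1 grasp [ 0.546  -0.0369  0.1646] yaw -1.88 pitch 11.99 roll 0.0 F [ 1.1  -0.2  -4.31] M [ 0.04  0.57 -0.  ] w 0.0236 gf 50.0
[2.889, 6.538, -0.624] [-0.0405, -0.0002, -0.1908]
```

View pics/crop5.png

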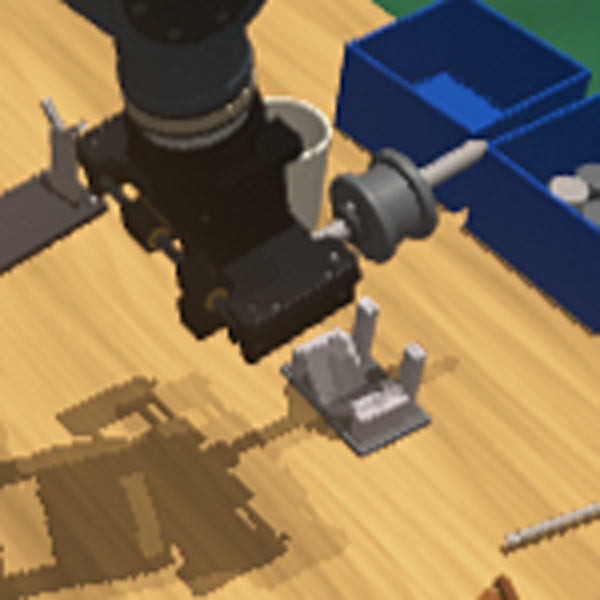

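The roller hangs on the axle at crop (385,205), clear of the empty cradle. Carrying it to a point above the stand.

Call:
{"name": "move_arm", "arguments": {
  "commands": [
    [[0.2,0.4,0,0,0,-0.01],[0.6,1.3,-0.12,-0.01,0,-0.04],[1.1,2.4,-0.23,-0.015,0,-0.07],[1.6,3.6,-0.35,-0.02,0,-0.1],[2.1,4.7,-0.45,-0.03,0,-0.14],[2.5,5.7,-0.55,-0.035,0,-0.17],[2.8,6.3,-0.6,-0.04,0,-0.19],[2.9,6.54,-0.62,-0.04,0,-0.19],[2.9,6.54,-0.62,-0.04,0,-0.19],[2.9,6.54,-0.62,-0.04,0,-0.19]]
  ]
}}

```text
time: 21.4
position: [0.4023, 0.229, 0.3251]
tool_rot: [-0.08, 0.991, 0.008, 0.104]
ft_force: [-0.0, -0.4, -4.0]
grip_width: 0.0235
grip_force: 50.0
```

```bash
python3 - <<'E'
from h import *
go((.4365,.2346,.165,9.3,4),(.4365,.2346,.115,9.3,4))
o=np.hstack([cv2.resize(grab(n,n+'5')['pixels'][y:y+100,x:x+66],None,fx=6,fy=6,interpolation=2) for n,x,y in(('top',130,105),('side',190,90))])
cv2.imwrite('pics/crop6.png',o)
E
```

```text
t 21.4 grasp [0.4361 0.2344 0.1647] yaw 9.19 pitch 12.03 roll -0.03 F [-0.04 -0.4  -3.96] M [-0.06  0.59  0.04] w 0.0235 gf 50.0
[-0.585, -0.0, 0.036] [-0.0009, 0.1402, -0.002]
[-0.325, 0.001, 1.259] [-0.0009, 0.1402, -0.002]
```

View pics/crop6.png

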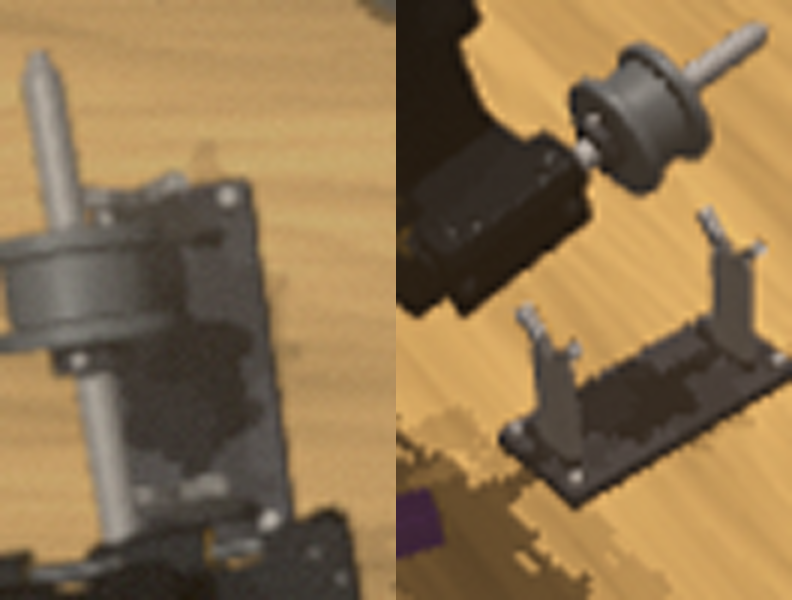

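The roller sits against the collar, left (80,350). Now checking the tip, left (38,58), against the fork line.

```bash
python3 - <<'E'
from h import *
c=dict(np.load('top5.npz'))
A=lambda x,y,z:ray(c,(x+.5)/6-.5+130,(y+.5)/6-.5+105,z)
g=np.array([.4361,.2344,.1647]);u=(Ro.from_euler('z',9.19,degrees=True)*Ro.from_euler('y',-12.03,degrees=True)).apply([1,0,0])
print('tip seen',A(38,58,.2074).round(4),'pred',(g+.205*u).round(4))
for px in((62,210),(98,400),(117,520)):
    # match rod pixel to axle height at that point
    z=.19
    for _ in range(9):
        q=A(*px,z); t=np.dot(q-g,u); z=(g+t*u)[2]
    print(px,round(t,4),q.round(4),(q-g-t*u)@[-.16,.987,0])
E
```

```text
tip seen [0.6316 0.2649 0.2074] pred [0.634  0.2664 0.2074]
(62, 210) 0.1493 [0.5802 0.2582 0.1958] 0.0005272432612971804
(98, 400) 0.0813 [0.5145 0.2474 0.1816] 0.00029432417434435763
(117, 520) 0.0376 [0.4722 0.2417 0.1725] 0.0014642671486658598
```

Call:
{"name": "move_arm", "arguments": {
  "commands": [
    [[-0.15,0,0.2,0,0.035,0],[-0.25,0,0.5,0,0.07,0],[-0.3,0,0.8,0,0.1,0],[-0.32,0,1.1,0,0.14,0],[-0.32,0,1.26,0,0.14,0],[-0.32,0,1.26,0,0.14,0],[-0.32,0,1.26,0,0.14,0]]
  ]
}}

```text
time: 22.38
position: [0.4245, 0.2333, 0.2787]
tool_rot: [-0.081, 0.996, 0.003, 0.035]
ft_force: [0.5, 0.2, -3.4]
grip_width: 0.0238
grip_force: 50.0
```

```bash
python3 -c "
from h import *
go((.4365,.2346,.093,9.3,1.5),(.4365,.2346,.0845,9.3,0.3))"
```

```text
t 22.38 grasp [0.4358 0.2351 0.1151] yaw 9.26 pitch 4.02 roll -0.03 F [ 0.53  0.18 -3.4 ] M [ 0.02  0.47 -0.06] w 0.0238 gf 50.0
[-0.156, -0.017, 0.557] [-0.0005, 0.044, -0.0007]
[-0.227, -0.017, 0.774] [-0.0005, 0.065, -0.0007]
```

Call:
{"name": "move_arm", "arguments": {
  "commands": [
    [[-0.05,0,0.15,0,0.015,0],[-0.1,0,0.3,0,0.03,0],[-0.15,0,0.45,0,0.044,0],[-0.16,0,0.55,0,0.044,0],[-0.16,0,0.55,0,0.044,0],[-0.16,0,0.55,0,0.044,0]]
  ]
}}

```text
time: 23.12
position: [0.4323, 0.2345, 0.2571]
tool_rot: [-0.081, 0.997, 0.001, 0.013]
ft_force: [0.1, -0.5, -2.7]
grip_width: 0.0235
grip_force: 50.0
```

```bash
python3 -c "
from h import *
go((.4365,.2346,.0845,9.3,0))"
```

```text
t 23.12 grasp [0.4365 0.2351 0.0932] yaw 9.25 pitch 1.48 roll -0.03 F [ 0.08 -0.5  -2.68] M [-0.04  0.44  0.03] w 0.0235 gf 50.0
[-0.097, -0.014, 0.218] [-0.0005, 0.0259, -0.001]
```

Call:
{"name": "move_arm", "arguments": {
  "commands": [
    [[-0.03,0,0.04,0,0.008,0],[-0.05,0,0.08,0,0.013,0],[-0.07,0,0.12,0,0.02,0],[-0.1,0,0.16,0,0.026,0],[-0.1,0,0.18,0,0.026,0],[-0.1,0,0.18,0,0.026,0]]
  ]
}}

```text
time: 23.88
position: [0.4367, 0.2353, 0.2501]
tool_rot: [-0.081, 0.997, -0.0, 0.001]
ft_force: [0.6, 1.0, -1.8]
grip_width: 0.0236
grip_force: 50.0
```

Call:
{"name": "move_arm", "arguments": {
  "commands": [
    [[0,0,0.02,0,0,0],[0,0,0.04,0,0,0],[0,0,0.04,0,0,0]]
  ]
}}

```text
time: 24.25
position: [0.4367, 0.2353, 0.2487]
tool_rot: [-0.081, 0.997, -0.0, 0.0]
ft_force: [-0.6, 1.2, 0.5]
grip_width: 0.0233
grip_force: 50.0
```

```bash
python3 -c "
from h import *
go((.4365,.2346,.0845,9.3,0))"
```

```text
t 24.25 grasp [0.4369 0.2353 0.0847] yaw 9.25 pitch 0.06 roll -0.01 F [-0.59  1.22  0.53] M [0.24 0.01 0.18] w 0.0233 gf 50.0
[0.008, -0.017, 0.004] [-0.0003, 0.001, -0.0009]
```

Call:
{"name": "move_arm", "arguments": {
  "commands": [
    [[0,0,0.015,0,0,0],[0,0,0.03,0,0,0],[0,0,0.03,0,0,0]]
  ]
}}

```text
time: 24.62
position: [0.4367, 0.2354, 0.248]
tool_rot: [-0.08, 0.997, 0.0, 0.001]
ft_force: [-1.6, 1.1, 7.5]
grip_width: 0.023
grip_force: 50.0
```

```bash
python3 - <<'E'
from h import *
go()
o=np.hstack([cv2.resize(grab(n,n+'6')['pixels'][y:y+100,x:x+66],None,fx=6,fy=6,interpolation=2) for n,x,y in(('top',130,105),('side',190,110))])
cv2.imwrite('pics/crop7.png',o)
E
```

```text
t 24.62 grasp [0.437  0.2355 0.0841] yaw 9.23 pitch 0.09 roll 0.0 F [-1.57  1.11  7.47] M [0.39 0.17 0.19] w 0.023 gf 50.0
```

View pics/crop7.png

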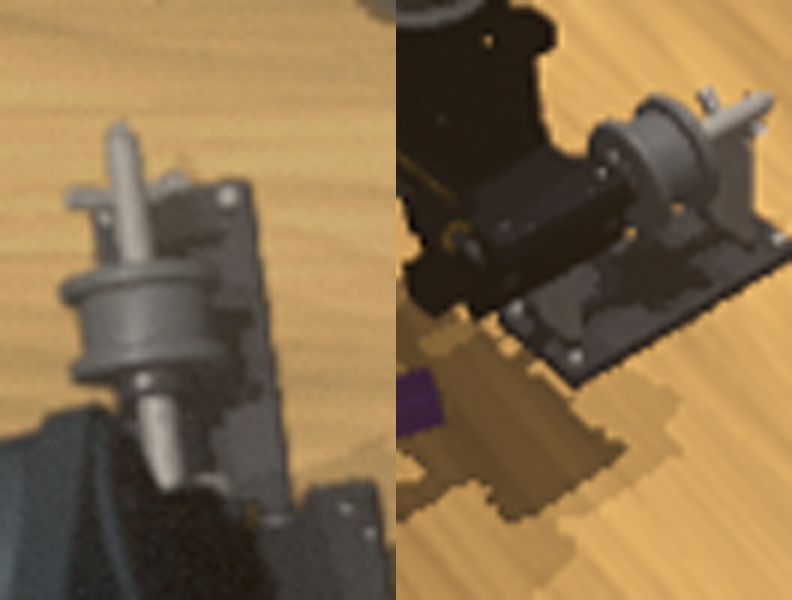

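Axle lies in both notches, roller between the forks and against the collar, left (145,330). Unloading and opening gently.

Call:
{"name": "move_arm", "arguments": {
  "commands": [
    [[0,0,-0.015,0,0,0],[0,0,-0.025,0,0,0],[0,0,-0.025,0,0,0]]
  ],
  "squeeze": 5
}}

```text
time: 25.1
position: [0.4368, 0.2354, 0.2481]
tool_rot: [-0.08, 0.997, 0.0, 0.0]
ft_force: [1.3, 4.1, 1.2]
grip_width: 0.0243
grip_force: 5.0
```

Call:
{"name": "move_arm", "arguments": {
  "commands": [
    [[0,0,0,0,0,0],[0,0,0,0,0,0],[0,0,0,0,0,0],[0,0,0,0,0,0],[0,0,0,0,0,0],[0,0,0,0,0,0]]
  ],
  "claw": -0.3
}}

```text
time: 25.85
position: [0.4366, 0.2352, 0.2482]
tool_rot: [-0.081, 0.997, -0.0, 0.0]
ft_force: [0.6, -0.2, -0.8]
grip_width: 0.0561
grip_force: 0.0
```

Call:
{"name": "move_arm", "arguments": {
  "commands": [
    [[0,0,-0.3,0,0,0],[0,0,-0.8,0,0,0],[0,0,-1.6,0,0,0],[0,0,-2.4,0,0,0],[0,0,-3.2,0,0,0],[1.5,0,-4,0,0,0],[1.5,0,-4,0,0,0],[1.5,0,-4,0,0,0],[1.5,0,-4,0,0,0]]
  ]
}}

```text
time: 26.98
position: [0.3783, 0.2257, 0.4081]
tool_rot: [-0.08, 0.997, -0.0, 0.0]
ft_force: [-0.5, -0.4, -0.2]
grip_width: 0.0566
grip_force: 0.0
```

```bash
python3 - <<'E'
from h import *
go()
o=np.hstack([cv2.resize(grab(n,n+'7')['pixels'][y:y+100,x:x+66],None,fx=6,fy=6,interpolation=2) for n,x,y in(('top',130,115),('side',190,110))])
cv2.imwrite('pics/crop8.png',o)
E
```

```text
t 26.98 grasp [0.3784 0.2257 0.2441] yaw 9.23 pitch 0.04 roll -0.03 F [-0.51 -0.36 -0.2 ] M [ 0.02  0.02 -0.01] w 0.0566 gf 0.0
```

View pics/crop8.png

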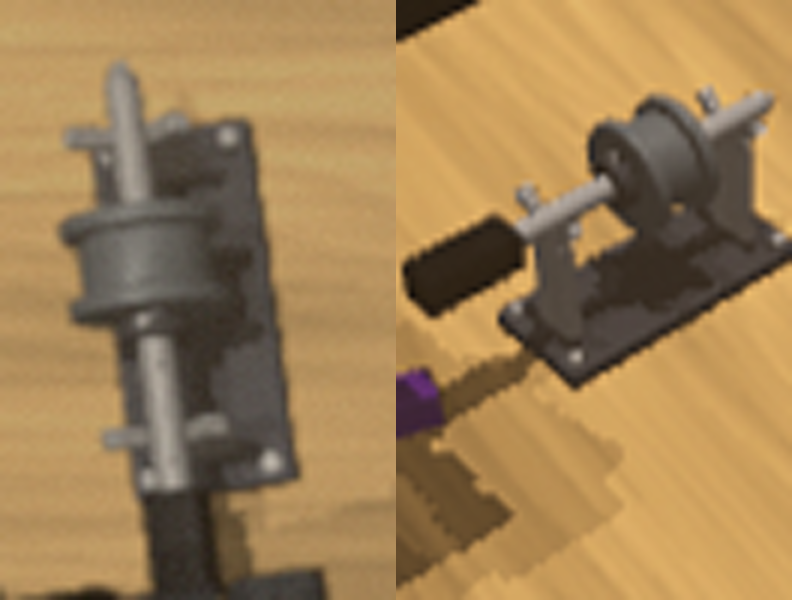

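The axle lies in both notches with the handle near the robot and the roller hanging between the forks, left (145,265). The gripper is clear.

```bash
python3 -c "
from rig import *
print(hand_in())"
```

```text
the job is handed in; nothing more can be done
None
```

Handed in at about 27 s: the roller was pressed home at about 10.7 N (highest reading), and the axle lies in both fork notches, handle toward the robot, with the roller hanging between the forks and the gripper clear.

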